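# Seat the reagent cassette against the reader's stop

### The job

Swing the latch lever of the cassette reader clear of the lid, raise the lid and leave it standing open, upright or nearly so. Then push the reagent cassette in the bay along its guides against the sprung plunger until it is fully home against the hard stop, and keep it pressed there, firmly but without ramming it: the job finishes while you are still holding it against the stop, since the plunger has no catch. Leave the other things on the bench where they are.

Things in the scene. Friction and masses are not known exactly. Their poses are not given: they have to be found in the camera images.
- reader: cassette reader: white open-topped bay fixed to the bench, 200 (x) x 150 (y) x 85 mm high, walls 6 mm, bay floor at z 12 mm; blue-framed clear lid, latch at right. Origin at the centre of its underside; front is -x, y to its left. Guide rails: inner faces y +-24.5 mm, x -50 to 50 mm, 14 mm high. 57 to 69 mm are free between front wall (inner face x -94 mm) and cassette
- latch (a joint): angle (rad) of the steel latch lever, turning level about an upright pin (reader x -30, y -100 mm). At 0 it points along the reader's +y and holds the lid down (starts at 0 to 0.3); positive is anticlockwise from above, out over the front edge, end 1.85; clear of the lid from 1.3. Light friction, stays put. Bar 16 mm wide, 7 thick, underside 92.5 mm above the bench
- latch_knob (a point): the upright round finger knob at the free end of the latch lever, 14 mm diameter, 80 mm from the pin; it stands 27 mm above the lever bar. This point is on the knob's axis, 12 mm below its top (114.5 mm above the bench)
- latch_pivot (a point): the point on the axis of the latch's upright pin at the height of latch_knob
- lid (a joint): angle of the lid (rad), hinged along the reader's far rim: 0 shut, growing as its front edge rises; 1.57 upright, end stop at 1.9. A stiff hinge (about 0.2 N m): it stays where it is left. It cannot rise while the latch lies over it. The plate is 198 x 146 x 5 mm, 0.14 kg
- lid_tab (a point): grip point on the lid's lifting tab: a blue bar 24 mm wide (along y), 12 mm thick, that sticks out forward from the middle of the lid's front edge by 38 mm, free underneath. The point lies in the middle of the tab's width and thickness, 26 mm out from the lid's front edge, 224 mm in front of the hinge axis and 6 mm above it when shut
- lid_hinge (a point): middle of the lid's hinge axis, at reader x +100, y 0, z 85.5 mm; the axis runs along the reader's y
- cassette: the reagent cassette in the reader's bay: white plastic block 56 (x) x 44 (y) x 42 mm with four grey caps on top and a full-width upright thumb wall 8 mm thick, 50 mm high, along its rear (robot side); about 0.22 kg, slides easily on the bay's slick floor. Origin at the centre of its underside; axes as the reader's when straight in the guides
- cassette_rear (a point): middle of the flat rear face of the cassette (the face to push on, 44 mm wide and 50 mm high), 40 mm above its underside
- cassette_front (a point): middle of the front face of the cassette, 33 mm above its underside; this face meets the plunger, then the stop
- plunger (a joint): how far the sprung plunger is pushed in (m): 0 out, about 0.016 when the cassette is against the stop. Springs back along the reader's -x: 2 N at 0, rising by 0.2 N per mm to about 5 N at the stop. It has no catch: let go, the cassette is pushed back out
- plunger_tip (a point): centre of the round steel plunger's tip (15 mm diameter), 45 mm above the bench, at reader x +34 mm when out
- stop: the hard stop fixed in the bay: two steel shoulders either side of the plunger, 58 mm high. Origin in the plane of their front faces (reader x +50 mm), at y 0, on the bay floor
- spare_cassette: a second reagent cassette of the same make (56 x 44 x 50 mm) standing on the bench to the left of the reader; not part of the job. Origin at the centre of its underside
- vial: small capped vial, 26 mm diameter, 45 mm tall, on the bench to the right of the reader; not part of the job. Origin at the centre of its underside
- tube_rack: white rack of blue-capped blood tubes, 90 x 210 x 94 mm, left part of the bench; not part of the job. Origin at the centre of its underside
- bottle: white bottle with blue cap, 64 mm diameter, 150 mm tall, at the far part of the bench, left or right; not part of the job. Origin at the centre of its underside
- jar: amber glass jar, 72 mm diameter, 100 mm tall, at the far part of the bench, left or right; not part of the job. Origin at the centre of its underside
- tip_box: grey pipette-tip box, 120 x 85 x 61 mm, right part of the bench; not part of the job. Origin at the centre of its underside
- mouse: grey computer mouse, 100 x 60 x 28 mm, near right part of the bench; not part of the job. Origin at the centre of its underside

How it is judged (in metres and radians):
On the way, in this order (a step that is already met when the one before it is completed fails the run):
1. the latch lever is swung clear of the lid (value of joint latch above 1.3 rad), for 0.1 s.
2. the lid is raised (value of joint latch above 1.3 rad and value of joint lid above 1.25 rad), for 0.2 s.
3. the cassette is pressed home against the hard stop (x of cassette_front in the frame of reader above 0.048 m and contact force between cassette and stop above 1 N and contact force between the fingers and cassette above 3 N and value of joint plunger above 0.0135 m), for 0.3 s.
At the end, for the whole second after the job is handed in: latch clear (over 1.3 rad), lid open (over 1.25 rad); through the last second the fingers press the cassette (over 3 N), at rest, front face within 2 mm of the stop plane, bearing on the stop with 1 to 40 N, plunger in by over 13.5 mm (all of step 2 and all of step 3 and contact force between cassette and stop below 40 N and linear speed of cassette below 0.01 m/s); the arm keeps its last pose, push and grip.
It fails at once if the cassette is rammed against the stop (over 80 N) (contact force between cassette and stop above 80 N).
It fails at once if another thing on the bench is shifted by more than 30 mm (distance of any of spare_cassette, vial, tube_rack, bottle, jar, tip_box, mouse from where it was at the start of the episode above 0.03 m).
It also fails if it takes over 67 s, if anything falls off the work surface, if the arm or the gripper's body presses on something with over 40 N, if the wrist force passes 120 N, or if a joint passes its speed limit or range.

### The arm

A 6-joint arm with a two-finger parallel gripper is mounted at the origin on the work surface. World frame = base frame: x ahead of the robot, y to its left, z up, the work surface at z = 0. Lengths are in mm, angles in rad, forces in N, time in s.
With the tool pointing down it reaches from about 325 to 875 mm from the base axis. Payload 4.4 kg.
Tool frame: the origin (TCP) lies on the centre line of the jaws, within the pads' length; the fingertips stand ahead of it and the grasp point (between the pads) lies 6 mm ahead of it (ctrl.tcp_to_tips is the z of the fingertips in the tool frame, in mm); z points along the fingers, y is the line along which they close (so a half turn about z gives the same grasp; the last joint's range is limited). The gripper opens to 85 mm and grips with 20 to 120 N. Pads are 22 mm wide; open, the fingers measure 114 mm over their backs; the gripper's body (76 mm by 85 mm) begins 54 mm behind the grasp point. The pads swing forward as they close: fully open they stand 13 mm farther back than shut.
Start: joints at [-1.395, 0.207, 1.542, -0, 1.393, -0.15], TCP at [184.571, -544.574, 256.282] pointing down, gripper open.
Joint ranges: [-2.73, 2.73], [-0.86, 2.22], [0.23, 2.46], [-1.11, 4.25], [0.08, 2.63], [-2.82, 2.82]. Speed limits (rad/s): [2.79, 2.79, 3.14, 3.14, 3.14, 3.14].

### API

Orientations are given as a 3x3 rotation matrix whose columns are the frame's x, y, z axes.
In Python, from plant import ctrl, sensors, optics gives the robot as it stands. Calls block until the motion is done:
- ctrl.move_ptp(position, orientation): joint-space move of the TCP to a pose.
- ctrl.move_l(position, rot=None, vel=150, threshold=None): straight line of the TCP; rot=None keeps the orientation; vel is the mean speed in mm/s. With threshold (N) it stops when the force on the tool has changed by that much, and returns True; else False.
- ctrl.set_joints(angles): joint-space move.
- ctrl.gripper_to(opening, force=None): finger opening in mm; force is the grip in N (None keeps the last); returns when the fingers have stopped.
- ctrl.hold(seconds).
- ctrl.solve_ik(position, orientation): joint angles nearest the present ones, or None.
- sensors.read_state(): the state.
- optics.grab_frame(name): name is "side" or "top"; returns (picture, depth): 420x560x3 uint8, red, green, blue; 420x560 float32, mm along the optical axis (not along the pixel's ray), 0 where there is no reading.
- optics.camera_params(name): a dict with "mtx" (3x3 intrinsics, pixels), "R" (3x3) and "t" (3): a world point X has camera coordinates R X + t. Camera axes: x right, y down, z forward; pixel columns grow to the right and rows downward; lengths in mm; the calibration is good to about 2 mm. A picture is of the moment at which its call begins. camera_params takes no time and is no camera call.
A pose or a line that the arm cannot do raises ctrl.MotionError and nothing moves.
- ctrl.finish_job(): hands the job in; it is judged then, once.
The state is a dict: "t": time; "q": joint angles; "qvel": joint speeds; "tau": joint torques, N m; "eef_pos": TCP position; "eef_rot": TCP orientation; "force": force on the tool from outside, world axes, zero at the start; "wrist_torque": the same for the moment, N m; "grip_width": finger opening in mm; "grasp_force": force on a finger pad.
Only numpy, scipy, OpenCV 4.12 (cv2) and the standard library are available. Lean on these libraries where they do the work, as an engineer would, in place of code of your own. Each camera call takes 0.05 s, during which the arm holds its last target. There are 200 camera calls.

## Working session

There is one attempt and no reset: what is moved stays moved. The work goes in short steps, each a Python script; the robot and the scene stay as the last script left them, time stands still between calls to the robot, and variables do not carry over. Pictures are saved under pics/ and viewed, at most 10 in all, crops included, and the job is handed in when it is done.

```bash
ls; mkdir -p pics; python3 - <<'E'
from plant import ctrl,sensors,optics
import cv2,numpy as np
for n in("top","side"):
    p,d=optics.grab_frame(n); cv2.imwrite(f"pics/{n}0.png",p[:,:,::-1]); np.savez(f"{n}0.npz",p=p,d=d)
    c=optics.camera_params(n); print(n,c, (-c["R"].T@c["t"]).round())
print(ctrl.tcp_to_tips,sensors.read_state())
E
```

```text
pics
top {'mtx': array([[382.93767958,   0.        , 279.52510209],
       [  0.        , 382.93767958, 211.53990896],
       [  0.        ,   0.        ,   1.        ]]), 'R': array([[ 0.02430095, -0.99969627,  0.00410357],
       [-0.9959302 , -0.02456536, -0.08671547],
       [ 0.08678994, -0.0019796 , -0.99622467]]), 't': array([ -31.47546462,  526.51659955, 1038.38475675])} [ 435.  -16. 1080.]
side {'mtx': array([[496.80537986,   0.        , 277.40098963],
       [  0.        , 496.80537986, 210.49150837],
       [  0.        ,   0.        ,   1.        ]]), 'R': array([[ 0.97583276, -0.21847464,  0.00438888],
       [-0.14752462, -0.67348031, -0.7243347 ],
       [ 0.16120459,  0.70618206, -0.68943454]]), 't': array([-526.33625209,  150.02103187, 1645.97720432])} [  270. -1176.  1246.]
25.0 {'t': 0.1, 'q': array([-1.39450428e+00,  2.07368822e-01,  1.54280859e+00, -1.98967265e-05,
        1.39350859e+00, -1.50505596e-01]), 'qvel': array([-0.00047118, -0.00108244, -0.00473811, -0.0002834 , -0.00022168,
        0.00112487]), 'tau': array([-6.37481990e-04, -3.84092903e+01, -2.92547446e+01, -2.03286459e-04,
        4.86863588e-03, -1.22699819e-05]), 'eef_pos': array([ 184.45035455, -543.9448406 ,  255.22368314]), 'eef_rot': array([[ 9.47074115e-01,  3.21014752e-01, -3.86413603e-04],
       [ 3.21014849e-01, -9.47071926e-01,  2.05746947e-03],
       [ 2.94516575e-04, -2.07262058e-03, -9.99997809e-01]]), 'force': array([-0.30917852, -0.09328572,  0.64781143]), 'wrist_torque': array([-0.0049554 , -0.00629146,  0.01599025]), 'grasp_force': 0.0, 'grip_width': 85.26606888428951}
```

View pics/top0.png

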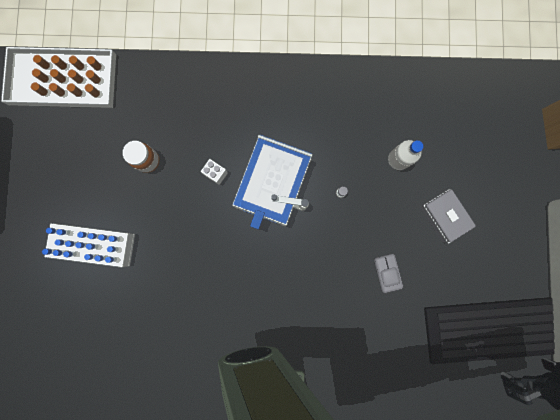

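View pics/side0.png

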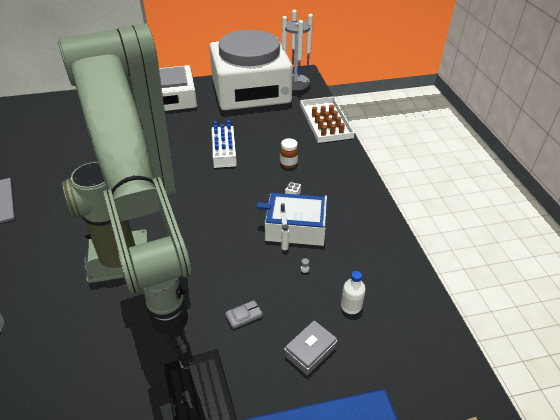

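Top view: reader lid at about (272,180), tab (257,220), knob (275,198), pivot (303,204). The vial is at (342,192) and the spare cassette at (214,171). Side view: lid at (297,209), tab (263,206), knob (283,208).

```bash
cat > h.py <<'E'
from plant import ctrl,sensors,optics
import cv2,numpy as np
def ray(n,uv):
    c=optics.camera_params(n); o=-c["R"].T@c["t"]
    return o,c["R"].T@np.linalg.inv(c["mtx"])@np.array([uv[0],uv[1],1.])
def onplane(n,uv,z):
    o,d=ray(n,uv); return o+d*(z-o[2])/d[2]
def two(a,b):   # triangulate, top pixel a, side pixel b -> point, gap
    o1,d1=ray("top",a);o2,d2=ray("side",b)
    s=np.linalg.lstsq(np.c_[d1,-d2],o2-o1,rcond=None)[0]
    p,q=o1+s[0]*d1,o2+s[1]*d2; return (p+q)/2,np.linalg.norm(p-q)
def cloud(n,d):
    c=optics.camera_params(n);v,u=np.mgrid[:420,:560]
    r=np.stack([u,v,np.ones_like(u)],-1)@np.linalg.inv(c["mtx"]).T*d[...,None]
    return (r-c["t"])@c["R"]
E
python3 - <<'E'
from h import *
for n,(x0,x1,y0,y1) in dict(top=(225,325,125,235),side=(250,335,185,260)).items():
    f=np.load(n+"0.npz");p,d=f["p"],f["d"];P=cloud(n,d)
    hsv=cv2.cvtColor(p,cv2.COLOR_RGB2HSV);m=cv2.inRange(hsv,(100,120,50),(130,255,255))
    k=np.zeros_like(m);k[y0:y1,x0:x1]=1;m=m*k
    q=P[(m>0)&(d>0)];print(n,len(q),"z pct",np.percentile(q[:,2],[5,25,50,75,95]).round(1))
    # tab removed by opening for the frame contour
    c=max(cv2.findContours(m,0,2)[0],key=cv2.contourArea);full=np.zeros_like(m);cv2.drawContours(full,[c],-1,255,-1)
    body=cv2.morphologyEx(full,cv2.MORPH_OPEN,np.ones((21,21)));
    w=np.array([onplane(n,u[0],90.5)[:2] for u in c]).astype(np.float32)
    print("all rect",cv2.minAreaRect(w))
    cb=max(cv2.findContours(body,0,2)[0],key=cv2.contourArea);wb=np.array([onplane(n,u[0],90.5)[:2] for u in cb]).astype(np.float32)
    r=cv2.minAreaRect(wb);print("body",r,cv2.boxPoints(r).round(1).tolist())
    crop=p[y0:y1,x0:x1,::-1];cv2.imwrite(f"pics/{n}c.png",cv2.resize(crop,None,fx=5,fy=5,interpolation=cv2.INTER_CUBIC))
    q=q[q[:,2]>70]; t=np.argsort(q[:,0])[:1];print("min x pt",q[t])
E
python3 -c "
import cv2,numpy as np
a=cv2.imread('pics/topc.png');b=cv2.imread('pics/sidec.png')
a=cv2.resize(a,(400,440));b=cv2.resize(b,(400,353));o=np.zeros((440,800,3),'u1');o[:,:400]=a;o[:353,400:]=b
cv2.imwrite('pics/c0.png',o)"
```

```text
top 1366 z pct [88.8 90.5 91.9 93.4 98.9]
all rect ((584.8873901367188, 10.021171569824219), (144.82833862304688, 224.8229217529297), 71.1142807006836)Traceback (most recent call last):
  File "<stdin>", line 12, in <module>
ValueError: max() iterable argument is empty
[ WARN:0@0.018] global loadsave.cpp:275 findDecoder imread_('pics/topc.png'): can't open/read file: check file path/integrity
[ WARN:0@0.018] global loadsave.cpp:275 findDecoder imread_('pics/sidec.png'): can't open/read file: check file path/integrity
Traceback (most recent call last):
cv2.error: OpenCV(4.12.0) /io/opencv/modules/imgproc/src/resize.cpp:4208: error: (-215:Assertion failed) !ssize.empty() in function 'resize'
```

```bash
python3 - <<'E'
from h import *
im=[]
for n,(x0,x1,y0,y1) in dict(top=(225,325,125,235),side=(250,335,185,260)).items():
    f=np.load(n+"0.npz");p,d=f["p"],f["d"];P=cloud(n,d)
    hsv=cv2.cvtColor(p,cv2.COLOR_RGB2HSV);m=cv2.inRange(hsv,(100,120,40),(130,255,255))
    k=np.zeros_like(m);k[y0:y1,x0:x1]=1;m=m*k
    q=P[(m>0)&(d>0)];print(n,len(q),"z med",np.median(q[:,2]).round(1))
    v,u=np.nonzero(m);hull=cv2.convexHull(np.c_[u,v].astype(np.int32));
    full=cv2.morphologyEx(m,cv2.MORPH_CLOSE,np.ones((13,13)));c=cv2.findContours(full,0,2)[0];cv2.drawContours(full,c,-1,255,-1)
    body=cv2.morphologyEx(full,cv2.MORPH_OPEN,cv2.getStructuringElement(2,(25,25)))
    cs=max(cv2.findContours(body,0,2)[0],key=cv2.contourArea)
    w=np.array([onplane(n,x[0],91)[:2] for x in cs]).astype(np.float32);r=cv2.minAreaRect(w);print("body",r,cv2.boxPoints(r).round(1).tolist())
    t=cv2.morphologyEx(m&~cv2.dilate(body,np.ones((3,3))),cv2.MORPH_OPEN,np.ones((3,3)));l,lab,st,ce=cv2.connectedComponentsWithStats(t)
    for i in range(1,l):
        if st[i,4]>15: print("comp",st[i],ce[i],onplane(n,ce[i],91).round(1))
    im.append(cv2.resize(p[y0:y1,x0:x1,::-1],(400,int(400*(y1-y0)/(x1-x0))),interpolation=cv2.INTER_CUBIC))
o=np.zeros((440,800,3),np.uint8)
for i,a in enumerate(im):o[:a.shape[0],400*i:400*i+400]=a
cv2.imwrite("pics/c0.png",o)
E
```

```text
top 1366 z med 91.9
body ((600.4861450195312, 5.16241455078125), (143.8970184326172, 201.85374450683594), 70.97527313232422) [[481.6000061035156, -30.0], [672.4000244140625, -95.80000305175781], [719.4000244140625, 40.29999923706055], [528.5, 106.0999984741211]]
comp [251 218  10  11  86] [255.5        222.84883721] [490.3  43.   91. ]
side 684 z med 91.6
body ((603.7916259765625, 1.7035903930664062), (149.5696563720703, 204.98121643066406), 70.91071319580078) [[482.5, -35.5], [676.2000122070312, -102.5], [725.0999755859375, 38.900001525878906], [531.4000244140625, 105.9000015258789]]
comp [257 202   8   7  52] [260.51923077 205.21153846] [489.9  44.3  91. ]
```

View pics/c0.png

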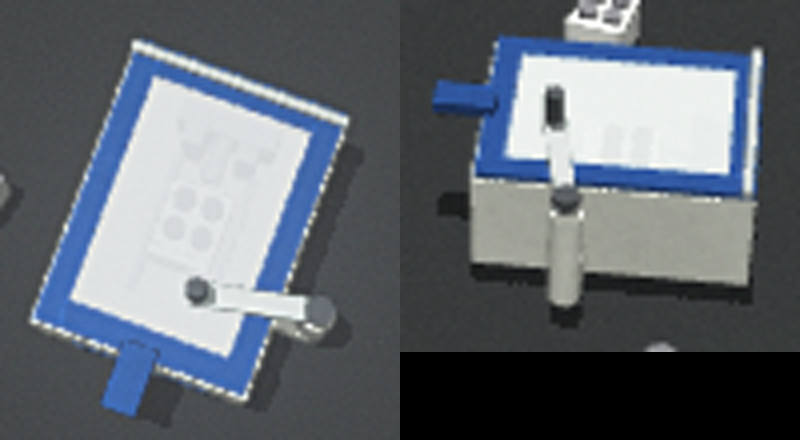

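Crop: knob top at about top-view (274.5,197.5) and side-view (283,204), tab left of it and clear. The reader pose from the two views agrees: yaw about -19°, centre about (601,5). Next I triangulate the knob, then swing it caged loosely between the jaws.

```bash
cat >> h.py <<'E'
YAW=np.deg2rad(-19.0);C=np.array([601.,5.])
def W(x,y,z): c,s=np.cos(YAW),np.sin(YAW); return np.array([C[0]+c*x-s*y,C[1]+s*x+c*y,z])
def L(p): c,s=np.cos(YAW),np.sin(YAW); d=np.asarray(p)[:2]-C; return np.array([c*d[0]+s*d[1],-s*d[0]+c*d[1]])
def down(a):  # tool down, closing axis at angle a in the reader frame
    y=np.array([np.cos(a+YAW),np.sin(a+YAW),0]);z=np.array([0,0,-1.]);return np.c_[np.cross(y,z),y,z]
def st():
    s=sensors.read_state();print("t%.1f"%s["t"],"L",L(s["eef_pos"]).round(1),"z%.1f"%s["eef_pos"][2],"F",s["force"].round(1),"grip %.1f %.1f"%(s["grip_width"],s["grasp_force"]));return s
E
python3 - <<'E'
from h import *
k,g=two((274.5,197.5),(283,204));print("knob",k,g,L(k)); v=L(k)-[-30,-100];th=np.arctan2(-v[0],v[1]);print(th,np.hypot(*v))
pv,g=two((305,203),(285.3,226.5));print("pivot",pv,g,L(pv))
for base in(np.pi,0):
  print([ (lambda q:None if q is None else q.round(2))(ctrl.solve_ik(W(-30-80*np.sin(a),-100+80*np.cos(a),128),down(base+a))) for a in(th,.8,1.6)])
E
```

```text
knob [554.75622313  -5.16264649 128.19907791] 3.6747255255810938 [-40.41571597 -24.66447213]
0.13738671589198592 76.05214592157195
pivot [545.10567165 -83.49345749 102.09760245] 2.4783183689523383 [ -24.03847409 -101.8696212 ]
[None, array([-0.19,  0.21,  1.83, -0.  ,  1.1 ,  2.48]), array([-0.31,  0.13,  1.92, -0.  ,  1.09,  1.57])]
[array([-0.16,  0.31,  1.71, -0.  ,  1.13,  0.04]), array([-0.19,  0.21,  1.83, -0.  ,  1.1 , -0.66]), array([-0.31,  0.13,  1.92, -0.  ,  1.09, -1.57])]
```

```bash
python3 - <<'E'
from h import *
K=lambda a,z:W(-30-80*np.sin(a),-100+80*np.cos(a),z)
ctrl.gripper_to(50,20)
ctrl.move_ptp(K(.17,190),down(.17)); 
print(ctrl.move_l(K(.17,128),vel=80,threshold=8)); st()
ctrl.gripper_to(22,20); st()
for a in np.linspace(.17,1.65,9)[1:]:
    ctrl.move_l(K(a,128),rot=down(a),vel=70)
st(); ctrl.gripper_to(45); ctrl.move_l(K(1.65,200),vel=120); st()
p,d=optics.grab_frame("top");cv2.imwrite("pics/t1.png",cv2.resize(p[110:250,200:360,::-1],None,fx=4,fy=4));np.savez("t1.npz",p=p,d=d)
E
```

```text
False
t3.8 L [-43. -21.] z128.5 F [ 0.7 -0.2 -0.8] grip 50.0 0.0
t4.2 L [-43.4 -21.1] z128.3 F [-0.3 -0.8  0.1] grip 21.9 0.0
t7.1 L [-109.6 -105.9] z128.0 F [ 0.4 -0.7  0.1] grip 21.9 0.0
t8.2 L [-110.3 -106.3] z199.4 F [-0.6 -1.   0.7] grip 45.0 0.0
```

View pics/t1.png

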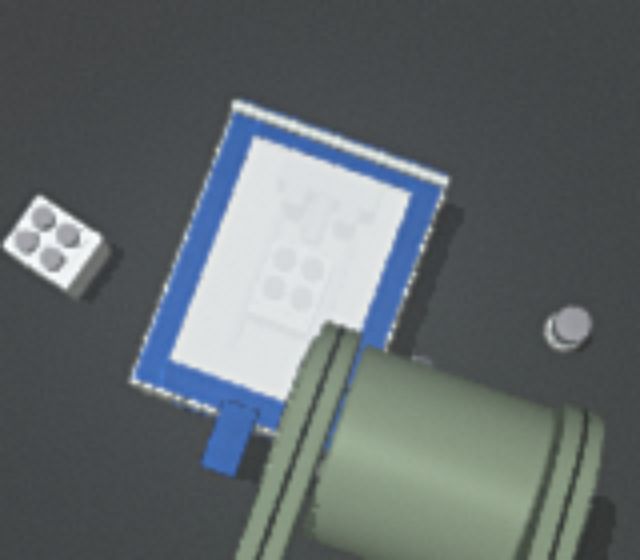

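The lever has left the lid (it's now under the arm) and the tab is free at about (258,220). Next I grip the tab and raise the lid along its arc.

```bash
python3 - <<'E'
from h import *
r=227
T=lambda a,dz=6:W(100-r*np.cos(a)-6*np.sin(a),0.5,85.5+r*np.sin(a)+6*np.cos(a)+dz)
R=down(np.pi/2)
R2=down(-np.pi/2); q=sensors.read_state()["q"]
c=[(np.abs(s-q).max(),i) for i,x in enumerate((R,R2)) if (s:=ctrl.solve_ik(T(1.5),x)) is not None and ctrl.solve_ik(T(0),x) is not None]
print(c); R=(R,R2)[min(c)[1]]
ctrl.move_l(W(-125,-60,210),vel=150); ctrl.gripper_to(60)
ctrl.move_ptp(T(0,90),R)
print(ctrl.move_l(T(0),vel=80,threshold=8)); st()
ctrl.gripper_to(15,25); st()
for i,a in enumerate(np.linspace(0,1.5,13)[1:]):
    ctrl.move_l(T(a),vel=70)
    if i%3==2: st()
p,d=optics.grab_frame("side");cv2.imwrite("pics/s2.png",cv2.resize(p[120:280,200:380,::-1],None,fx=4,fy=4,dst=None)[:600])
E
```

```text
[(np.float64(0.6724447201605814), 0), (np.float64(3.3776736779889744), 1)]
False
t10.6 L [-126.4    0.7] z98.1 F [0.3 0.1 0.1] grip 60.1 0.0
t11.0 L [-126.7   -1. ] z98.1 F [-3.7 -5.7  3.4] grip 23.6 27.2
t12.6 L [-111.1   -1.1] z180.9 F [ 3.7 -6.4 -3. ] grip 23.2 24.8
t14.3 L [-68.9  -1.1] z251.0 F [ 2.4 -4.9 -2.9] grip 23.6 25.0
t15.9 L [-2.8 -1. ] z300.7 F [-3.5 -5.8  2.5] grip 23.3 27.2
t17.6 L [79.7 -1. ] z323.5 F [-3.  -4.3  9.4] grip 23.3 29.8
```

View pics/s2.png

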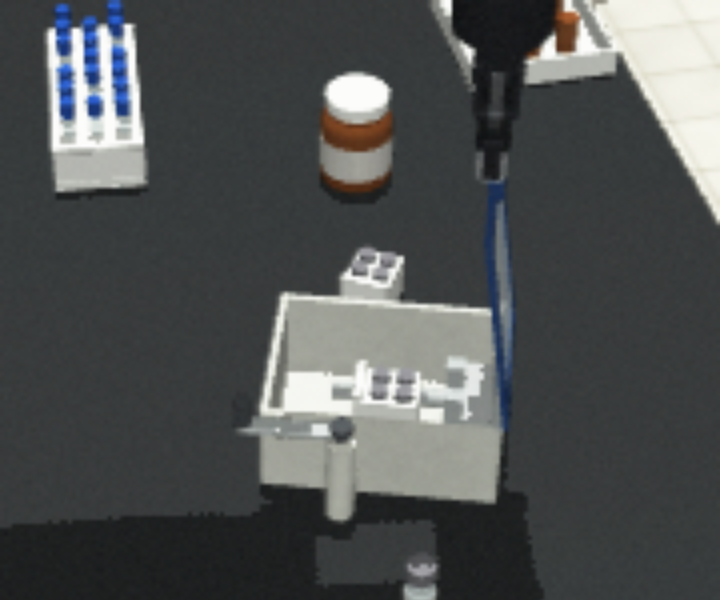

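Side view: the lid stands upright at (500,300), the latch sticks out over the front at (290,430), and the cassette is visible in the bay at (390,390). Release, retreat and look at the bay from above.

```bash
python3 - <<'E'
from h import *
ctrl.gripper_to(60); s=st(); p=s["eef_pos"]
ctrl.move_l(p+[0,0,60],vel=150); st()
ctrl.move_l(W(-140,-2,340),vel=250); ctrl.gripper_to(10,40); st()
ctrl.move_ptp(W(-190,-150,300),down(np.pi/2)); st()
im=[]
for n,(x0,y0) in dict(top=(225,125),side=(240,180)).items():
    p,d=optics.grab_frame(n);np.savez(n+"3.npz",p=p,d=d);im.append(cv2.resize(p[y0:y0+110,x0:x0+80,::-1],(400,550),interpolation=cv2.INTER_CUBIC))
cv2.imwrite("pics/c3.png",np.hstack(im))
E
```

```text
t18.0 L [77.7  0.9] z317.8 F [0.1 0.3 0.1] grip 59.9 0.0
t18.6 L [77.6  0.9] z377.5 F [ 0.1  0.  -0.2] grip 60.0 0.0
t20.2 L [-139.9   -2. ] z340.0 F [-0.2 -0.2  0.5] grip 10.3 0.0
t20.9 L [-189.4 -149.7] z300.7 F [ 0.7  0.1 -0.7] grip 10.3 0.0
```

View pics/c3.png

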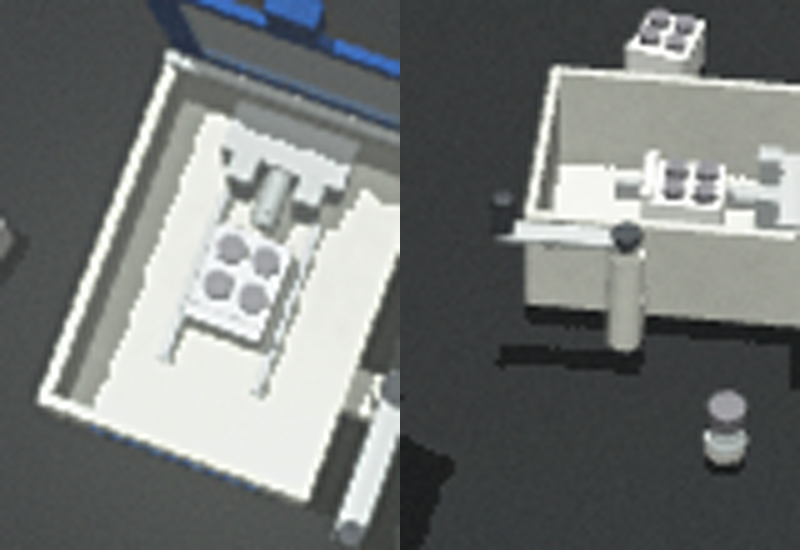

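Crop: cassette caps centre at top-view (273.4,179.8) and side-view (298.6,215.8). Its rear wall top edge is at top-view (269.8,191.6), and the bay ahead of it is free.

```bash
python3 - <<'E'
from h import *
k,g=two((273.4,179.8),(298.6,215.8));print("caps",k,g,L(k))
print("rear",L(onplane("top",(269.8,191.6),60)))
for z,u in((58,(225+202/5,125+118/5)),): pass
R=down(np.pi/2);y0=L(k)[1]
q=[ctrl.solve_ik(W(x,-1,z),R) for x,z in((-68,150),(-68,60),(-10,60))];print([i is not None for i in q])
p=np.load("top3.npz");P=cloud("top",p["d"]);A=P[180,273];B=P[200,262];print("depth caps z",A,"floor z",B)
E
```

```text
caps [ 6.11730741e+02 -9.70134076e-02  5.69742196e+01] 3.825938683141714 [11.80554064 -1.32573316]
rear [-23.96213152  -4.10550981]
[True, True, True]
depth caps z [609.32206866   1.20028055  56.43733785] floor z [559.22373427  31.3119565   13.29737169]
```

```bash
python3 - <<'E'
from h import *
R=down(np.pi/2)
ctrl.move_ptp(W(-66,-1.5,200),R)
print(ctrl.move_l(W(-66,-1.5,61),vel=100,threshold=8)); st()
print(ctrl.move_l(W(-44,-1.5,61),vel=30,threshold=5)); st()
print(ctrl.move_l(W(8,-1.5,61),vel=12,threshold=18)); s=st()
ctrl.hold(.5); s=st()
c=[np.cos(YAW),np.sin(YAW)];print("axial",s["force"][:2]@c)
for n in("top","side"):
    p,d=optics.grab_frame(n);cv2.imwrite(f"pics/{n}4.png",p[:,:,::-1])
E
```

```text
False
t23.4 L [-65.3  -1.3] z61.8 F [-0.   0.2  0.1] grip 9.9 0.0
False
t24.2 L [-44.2  -1.5] z60.9 F [0.2 0.6 0.2] grip 10.3 0.0
True
t27.1 L [-11.6  -1.6] z59.9 F [-2.6  1.7  1.5] grip 9.9 1.7
t27.6 L [-12.7  -1.6] z59.2 F [-3.1  0.9  2.2] grip 9.9 1.6
axial -3.2200992029914715
```

```bash
python3 - <<'E'
from h import *
c=np.array([np.cos(YAW),np.sin(YAW)])
x=L(sensors.read_state()["eef_pos"])[0]
for i in range(12):
    x+=.6; hit=ctrl.move_l(W(x,-1.5,61),vel=6,threshold=15); ctrl.hold(.15)
    s=sensors.read_state();f=-s["force"][:2]@c;print(round(s["t"],1),round(x,1),L(s["eef_pos"]).round(1),round(s["eef_pos"][2],1),"axial %.1f"%f,s["force"].round(1),hit)
    if f>15 or hit:break
p,d=optics.grab_frame("side");p2,d=optics.grab_frame("top")
cv2.imwrite("pics/c5.png",np.hstack([cv2.resize(p2[125:235,225:325,::-1],(400,440)),cv2.resize(p[170:280,240:340,::-1],(400,440))]))
E
```

```text
28.3 -12.1 [-12.7  -1.6] 60.5 axial 3.8 [-3.5  1.4 -2. ] False
28.7 -11.5 [-11.6  -1.6] 60.9 axial 4.6 [-4.2  1.7 -2.6] False
29.1 -10.9 [-11.   -1.5] 61.0 axial 5.4 [-4.8  2.7 -2.7] False
29.5 -10.3 [-10.4  -1.5] 61.0 axial 4.7 [-4.2  2.2 -1.8] False
29.9 -9.7 [-10.1  -1.5] 60.8 axial 5.7 [-5.7  1.1 -2.5] False
30.3 -9.1 [-10.1  -1.6] 60.5 axial 6.4 [-5.8  2.8 -2.3] False
30.7 -8.5 [-10.   -1.5] 60.4 axial 7.1 [-6.7  2.4 -0.5] False
31.1 -7.9 [-10.   -1.6] 60.3 axial 9.3 [-9.   2.3 -0.8] False
31.5 -7.3 [-10.   -1.6] 60.1 axial 10.0 [-9.2  3.9 -0.1] False
31.9 -6.7 [-10.   -1.6] 60.0 axial 10.8 [-10.4   2.9   0.1] False
32.3 -6.1 [-10.   -1.5] 59.8 axial 12.2 [-11.4   4.2   0.6] False
32.7 -5.5 [-10.   -1.5] 59.6 axial 13.3 [-12.5   4.7   0.8] False
```

View pics/c5.png

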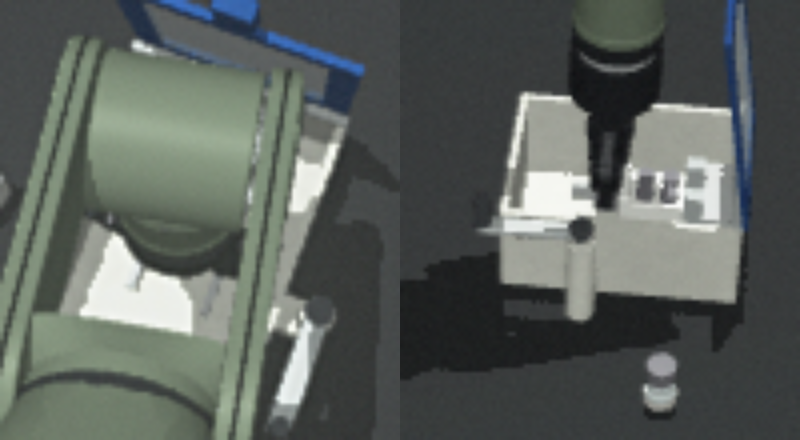

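The TCP stays at x = -10.0 while the force keeps rising, so the cassette is on the hard stop. The side view shows it against the shoulders at (690,190), with lid and latch still open. I'll firm up slightly, check it is steady and hand in.

```bash
python3 - <<'E'
from h import *
ctrl.move_l(W(-3,-1.5,61.2),vel=6,threshold=15); ctrl.hold(.6); s=st(); ctrl.hold(.6); s=st()
c=[np.cos(YAW),np.sin(YAW)];f=-s["force"][:2]@c;print(f)
if 12<f<28: print(ctrl.finish_job())
E
```

```text
t33.9 L [-10.   -1.5] z59.4 F [-17.6   6.6   5.8] grip 10.0 9.7
t34.5 L [-10.   -1.5] z59.4 F [-18.3   5.3   5.1] grip 9.9 9.7
19.03061672073927
the job is handed in; nothing more can be done
None
```

I swung the latch clear, left the lid standing upright and handed the job in at about 34.5 s, with the cassette held against the hard stop at about 19 N of push; no verdict was returned.

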